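Load the long lens barrel into the sprung V mount and swing the strap over

TASK

Take the longer of the two lens barrels from the black rest and load it into the metal V mount: tip one end in under the hood, ease the sprung end plate back just far enough without ramming it against its stop, and let the other end down behind the low end wall so that the barrel lies fully home in both V rests. Then swing the clamp strap over until its rubber pad lies on the barrel, and let go. Leave the shorter barrel and the other things on the table where they are.

Things in the scene. Friction and masses are not known exactly. Their poses are not given: they have to be found in the camera images.
- mount: Fixed metal mount, base plate 120 x 300 x 12 mm. Origin: on the table under the seated barrel's middle; z up; +y runs along the V rests to the hooded, sprung end, +x to the strap's hinge side. Two steel 90-degree V rests (24 mm long, 66 mm wide, to 55 mm high) stand at y = -68 and +68 mm; the 112 mm between them are free for fingers.
- seat (a point): Where the middle of the seated long barrel's axis must come: x = 0, y = 0, z = 58 mm in the mount's frame (seated, its underside is at z = 39 mm, its top at 77 mm). Axes as the mount's; the seated barrel lies along y.
- strap (a joint): Steel clamp strap, 22 mm wide, 90 mm long, over the V rest by the low wall (mount y = -70 mm); rad. 0 = level, pad touching a seated barrel; grows as it opens up and over to the mount's +x (pi/2 = upright); range -0.09 to 2.3, starts at 1.9 to 2.25. A stiff hinge (0.2 N m) holds it where it is left: push it from behind, then press it down.
- strap_hinge (a point): Axis of the strap's hinge: mount x = 38, y = -70, z = 84 mm; the hinge line runs along the mount's y. From it, at angle q, the strap runs along (-cos q, 0, sin q) in the mount's frame. Its upper (back) face is 5 mm off the hinge line; the rubber pad is under it from 25 to 51 mm out.
- strap_tip (a point): Middle of the round bar (12 mm thick) at the free end of the strap, 84 mm from the hinge; moves with it.
- rest: Fixed black plastic rest, 160 x 150 mm, 8 mm thick. Origin under its centre, z up. The barrels lie on it along its y, axes at x = -50 and +50 mm (either one in either place), kept from rolling by pairs of 9 mm high ridges at y = +-44 mm (12 mm long); nothing else stands beside the barrels' middles.
- barrel_long: The longer lens barrel, dark steel, 38 mm in diameter, 190 mm long, both ends alike (pale ring, glass), about 0.34 kg (0.24 to 0.48). Origin: middle of its axis; its y runs along the axis. On the rest its axis is 27 mm above the table.
- barrel_short: The shorter lens barrel, alike but 120 mm long, 38 mm in diameter. Origin: middle of its axis; y along the axis. To be left on the rest.
- marker: Black marker, 127 mm long, 12 mm thick, lying on the table. A bystander. Origin under its middle.
- dish: Flat petri dish, 69 mm across, 16 mm high. A bystander. Origin under its centre.
- jar: Small glass jar with steel lid, 58 mm across, 80 mm high. A bystander. Origin under its centre.
- low_wall (a point): Middle of the top inner edge of the low end wall: mount y = -95 mm, z = 51 mm (12 mm above a seated barrel's underside). The wall is 50 mm wide and 10 mm thick.
- hood_edge (a point): Middle of the hood roof's lower front edge: mount y = 85 mm, z = 85 mm (8 mm above a seated barrel's top). The roof runs from here to y = 140 mm, is 72 mm wide, 6 mm thick; side cheeks' inner faces at x = +-28 mm.
- end_plate: Sprung steel end plate under the hood, 44 mm wide, reaching from z = 37 to 83 mm; origin: on its face, at the barrel axis height (58 mm). Unpressed its face is at mount y = 87 mm; it yields 15 mm toward +y, then hits a hard stop. It pushes back with 6.6 N at first and 300 N/m more (9 N with the barrel home, 8 mm in), and so holds the barrel against the low end wall.

How it is judged:
By the outcome, as a careful person would: the job done as asked, in the order asked, and still so for the second after the job is handed in, with the robot touching nothing.
It also fails if it takes over 51 s, if anything falls off the work surface, if the arm or the gripper's body presses on something with over 40 N, if the wrist force passes 120 N, or if a joint passes its speed limit or range.

ROBOT

A 6-joint arm with a two-finger parallel gripper is mounted at the origin on a cart in front of the work surface, level with it; the furniture and walls round the work are solid. World frame = base frame: x ahead of the robot, y to its left, z up, the work surface at z = 0. Lengths are in m, angles in degrees, forces in N, time in s.
With the tool pointing down it reaches from about 0.3 to 0.75 m from the base axis. Payload 8.5 kg.
Tool frame: the origin (TCP) lies on the centre line of the jaws, within the pads' length; the fingertips stand 11 mm ahead of it and the grasp point (between the pads) lies 8 mm behind it; z points along the fingers, y is the line along which they close (so a half turn about z gives the same grasp; the last joint's range is limited). The gripper opens to 85 mm and grips with 20 to 120 N. Pads are 22 mm wide; open, the fingers measure 114 mm over their backs; the gripper's body (76 mm by 85 mm) begins 54 mm behind the grasp point. The pads swing forward as they close: fully open they stand 13 mm farther back than shut.
Start: joints at [59.513, 21.807, 74.336, -0, 83.858, -12.336], TCP at [0.171, 0.523, 0.242] pointing down, gripper open.
Joint ranges: [-178.18, 178.18], [-50.72, 133.34], [12.68, 142.11], [-81.47, 261.47], [9.98, 163.14], [-165.26, 165.26]. Speed limits (degrees/s): [136.94, 136.94, 180, 180, 180, 180].

INTERFACE

Orientations are given as a 3x3 rotation matrix whose columns are the frame's x, y, z axes.
In Python, from rig import env gives the robot as it stands.
- The arm moves only by the shell command python3 nudge.py [FORCE], which reads ROWS from standard input. ROWS is a JSON list of rows, 1 to 10 of them, each an object with the fields tx, ty, tz (the shift in m), yaw (a turn about the tool's z in degrees), finger_gap (the finger opening in m); a field left out counts as zero (the opening has to be given); each row shifts and turns the commanded pose from where the row before left it, along the tool's axes as they then stand; what a row does not reach is not made up. A row lasts 1/10 s, in which the tool goes at most 0.05 m and 8.59 degrees, less where a joint would pass 70% of its speed; a pose out of reach is approached as far as the arm can. The fingers move at their own pace and stop on an object; FORCE is the grip in N (left out, the last holds). Time passes only in rows, so rows that do not move let the fingers close. It prints the time, the measured TCP pose, the force, the opening and the grip force at its end. Input that does not fit is refused with a message, and nothing moves.
- env.observe(): the state, without advancing time (a new reading comes with each control period).
- env.get_image(name): name is "side" or "top"; returns a dict with "pixels" (420x560x3 uint8, red, green, blue), "K" (3x3 intrinsics, pixels), "extrinsics" (4x4, takes a point from world to camera coordinates). Camera axes: x right, y down, z forward; pixel columns grow to the right and rows downward; lengths in m; the calibration is good to about 2 mm. A picture is of the moment at which its call begins. There is no depth.
- env.close_job(): hands the job in; it is judged then, once.
The state is a dict: "time_s": time; "q": joint angles; "qvel": joint speeds; "joint_efforts": joint torques, N m; "position": TCP position; "tool_rot": TCP orientation; "ft_force": force on the tool from outside, world axes, zero at the start; "wrist_torque": the same for the moment, N m; "grip_width": finger opening in m; "gripper_force": force on a finger pad.
Only numpy, scipy, OpenCV 4.12 (cv2) and the standard library are available. Lean on these libraries where they do the work, as an engineer would, in place of code of your own. Each camera call takes 0.05 s, during which the arm holds its last target. There are 200 camera calls.

## Working session

There is one attempt and no reset: what is moved stays moved. The work goes in short steps, Python scripts to look and compute and a shell command to move; the robot and the scene stay as the last step left them, time stands still between calls to the robot, and variables do not carry over. Pictures are saved under pics/ and viewed, at most 10 in all, crops included, and the job is handed in when it is done.

```bash
ls; mkdir -p pics
python3 - <<'E'
from rig import env
import cv2,json
s=env.observe();print(s)
for n in("top","side"):
    d=env.get_image(n);cv2.imwrite(f"pics/{n}0.png",d["pixels"][...,::-1]);print(n,d["K"],d["extrinsics"])
E
```

```text
nudge.py
pics
rig.py
{'time_s': 0.0, 'q': array([ 5.95120377e+01,  2.18401879e+01,  7.43854257e+01, -1.29221057e-03,
        8.38583142e+01, -1.23371710e+01]), 'qvel': array([-0.01087208,  0.04423602, -0.06638697,  0.00295154, -0.05060868,
        0.06417134]), 'joint_efforts': array([ 8.16356169e-04, -4.48463881e+01, -2.31276709e+01, -5.48858452e-05,
        4.76699264e-03,  8.24166182e-05]), 'position': array([0.17120768, 0.52237396, 0.24171533]), 'tool_rot': array([[-9.50240602e-01,  3.11516089e-01, -7.23861136e-04],
       [ 3.11516794e-01,  9.50239793e-01, -1.27366036e-03],
       [ 2.91075961e-04, -1.43577869e-03, -9.99998927e-01]]), 'ft_force': array([-0.1808614 , -0.42886191,  0.27518069]), 'wrist_torque': array([-0.00101418,  0.0200399 ,  0.00148794]), 'gripper_force': 0.0, 'grip_width': 0.08573880388491778}
top [[475.20163247   0.         274.30858845]
 [  0.         475.20163247 210.37175349]
 [  0.           0.           1.        ]] [[ 0.01744642 -0.99960565 -0.02200365 -0.03125742]
 [-0.99847538 -0.01626559 -0.05274795  0.53593558]
 [ 0.05236925  0.02289036 -0.99836541  1.14605593]
 [ 0.          0.          0.          1.        ]]
side [[438.48928439   0.         275.58989876]
 [  0.         438.48928439 209.51427031]
 [  0.           0.           1.        ]] [[ 0.90925968 -0.41614117  0.00856483 -0.49388868]
 [-0.14831359 -0.3431514  -0.92749674  0.12946255]
 [ 0.38890861  0.84206511 -0.37373312  0.99406558]
 [ 0.          0.          0.          1.        ]]
```
Rows: only translate along tool axes and turn about tool's z. Tilt isn't possible?! "a turn about the tool's z". So tool always points down... The barrel must be tipped. So tip it... hmm: "tip one end in under the hood": with gripper pointing down and barrel held horizontally, no tilt. The hood roof is at z=85 lower edge, seated top at z=77. Seated barrel occupies from y=-95 to 95; hood from y=85. So barrel end 10 mm under hood. Hood clearance 8 mm above seated top. Low wall 12mm above seated underside. So horizontal insertion: barrel raised 12 mm required to clear the low wall, but hood gives 8 mm only. So need tilt: barrel ends... Barrel can pitch passively: grip off-centre (or it pivots between the pads about the tool y axis — the closure line — pads 22 mm wide with friction; barrel gripped across its diameter, pads close along y across the barrel; barrel rotates about the tool y axis by slip at pads). If gripped off-centre near the... gravity tilts with low grip force. Or push: barrel rotates in pads upon contact with forces. E.g., grip barrel, hooking the +y end down: gripping toward the -y end with light grip makes the +y end droop. Or put with horizontal, +y end above V rest, lower... Geometry: the tilted barrel with +y end low under the hood, end in V, and then -y end descends. Hood clearance: need -y end underside above z=51 while +y end past the hood y=85 with top <85. Tilt: pivoted. Barrel length 190, -y end must be at y>-95 with underside >51; when plate compressed by max 15: face at 102; 7 mm beyond home. OK.

View pics/top0.png

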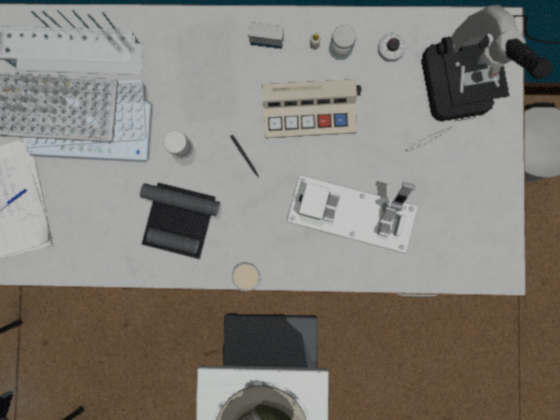

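View pics/side0.png

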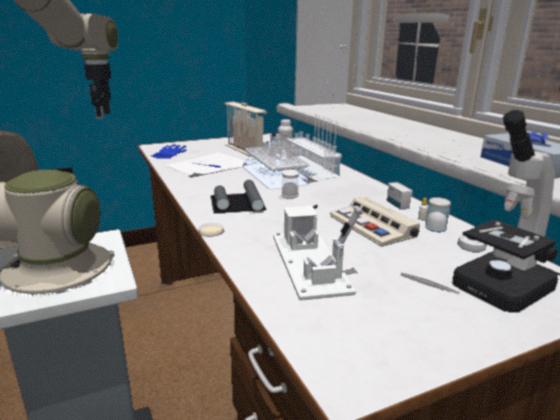

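Run:
```python
import cv2,numpy as np
a=cv2.imread("pics/top0.png")
c1=cv2.resize(a[170:270,135:235],None,fx=5,fy=5,interpolation=cv2.INTER_CUBIC)
cv2.imwrite("pics/c1.png",c1)
c2=cv2.resize(a[165:260,280:425],None,fx=5.5,fy=5.5,interpolation=cv2.INTER_CUBIC)
cv2.imwrite("pics/c2.png",c2)
```

View pics/c1.png

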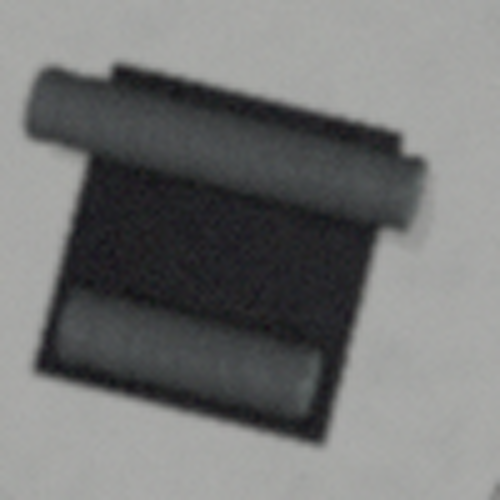

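View pics/c2.png

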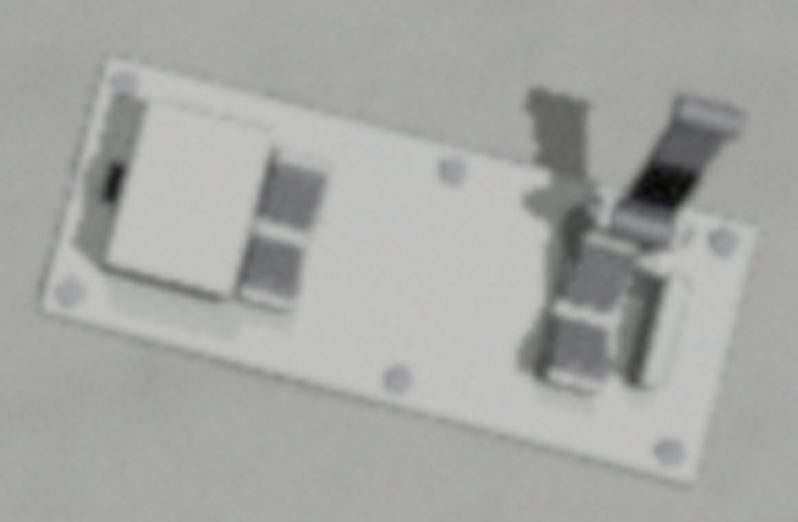

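```bash
cat > h.py <<'E'
import numpy as np
from scipy.optimize import least_squares
CAM={"top":(np.array([[475.20163247,0,274.30858845],[0,475.20163247,210.37175349],[0,0,1]]),np.array([[0.01744642,-0.99960565,-0.02200365,-0.03125742],[-0.99847538,-0.01626559,-0.05274795,0.53593558],[0.05236925,0.02289036,-0.99836541,1.14605593]])),
"side":(np.array([[438.48928439,0,275.58989876],[0,438.48928439,209.51427031],[0,0,1]]),np.array([[0.90925968,-0.41614117,0.00856483,-0.49388868],[-0.14831359,-0.3431514,-0.92749674,0.12946255],[0.38890861,0.84206511,-0.37373312,0.99406558]]))}
def proj(P,c="top"):
    K,E=CAM[c];p=(E[:,:3]@np.atleast_2d(P).T).T+E[:,3];p=p@K.T;return p[:,:2]/p[:,2:]
def back(uv,z,c="top"):
    K,E=CAM[c];d=E[:,:3].T@np.linalg.solve(K,[uv[0],uv[1],1]);o=-E[:,:3].T@E[:,3];return o+d*(z-o[2])/d[2]
def w(m,P):
    x,y,a=m;c,s=np.cos(a),np.sin(a);P=np.atleast_2d(P)
    return np.c_[x+c*P[:,0]-s*P[:,1],y+s*P[:,0]+c*P[:,1],P[:,2]]
E
python3 - <<'E'
from h import *
o=np.array([280,165])
# mount pts (mm): (None=unknown plate y)
pts=[((33,56,55),(327,165)),((-33,56,55),(298,302)),((33,-56,55),(585,233)),((-33,-56,55),(548,377)),((33,-80,55),(640,250)),((-33,-80,55),(603,390)),
((36,85,91),(274,148)),((-36,85,91),(222,298)),((36,140,91),(147,100)),((-36,140,91),(108,266)),((25,-95,51),(665,275)),((-25,-95,51),(635,385))]
M=np.array([p for p,_ in pts])/1000;U=np.array([u for _,u in pts])/5.5+o
r=least_squares(lambda m:(proj(w(m,M))-U).ravel(),[.4,-.2,-.25],loss='soft_l1')
print(r.x,np.degrees(r.x[2]));print(np.round((proj(w(r.x,M))-U)*5.5,0).astype(int).tolist())
cor=[back(np.array(u)/5.5+o,.012) for u in [(108,60),(757,230),(692,483),(43,312)]]
c,s=np.cos(r.x[2]),np.sin(r.x[2])
for p in cor: d=p[:2]-r.x[:2];print("plate",c*d[0]+s*d[1],-s*d[0]+c*d[1])
e=[back(np.array(u)/5+[135,170],.027) for u in [(35,103),(418,193)]]
print(e,np.hypot(*(e[0]-e[1])[:2]),(e[0]+e[1])/2,np.degrees(np.arctan2(*(e[0]-e[1])[:2])))
cr=[back(np.array(u)/5+[135,170],.008) for u in [(115,65),(400,132),(325,442),(37,372)]];print(np.mean(cr,0),cr)
tip=np.array((710,110))/5.5+o;
for q in np.arange(1.8,2.31,.1): print(q,proj(w(r.x,[.038-.084*np.cos(q),-.070,.084+.084*np.sin(q)]))-tip)
E
```

```text
[ 0.5278179  -0.22333933 -0.24216918] -13.875271794310128
[[3, -1], [-7, 11], [0, -2], [-1, 4], [0, -5], [-1, 5], [0, -16], [8, 2], [-2, -2], [-7, 0], [3, -2], [4, 1]]
plate 0.05779319109174806 0.15905829179684167
plate 0.057541164306557875 -0.13711846830258795
plate -0.05787397724986608 -0.13656727101191277
plate -0.05822043434865867 0.15837779370618849
[array([0.57861828, 0.30029921, 0.027     ]), array([0.53779059, 0.11237229, 0.027     ])] 0.1923107661386341 [0.55820443 0.20633575 0.027     ] 12.257207592789497
[0.50805054 0.2125413  0.008     ] [array([0.59980155, 0.26686895, 0.008     ]), array([0.5687741 , 0.12465165, 0.008     ]), array([0.41599013, 0.15782081, 0.008     ]), array([0.44763638, 0.30082378, 0.008     ])]
1.8 [[-2.22568753  9.53356472]]
1.9000000000000001 [[-1.57567981  5.95206601]]
2.0 [[-1.05720276  2.55040459]]
2.1000000000000005 [[-0.67523664 -0.6317782 ]]
2.2 [[-0.43270305 -3.55881736]]
2.3000000000000007 [[-0.33049139 -6.19952404]]
```

```bash
echo '[{"yaw": 8.41,"finger_gap": 0.085},{"yaw": 8.41,"finger_gap": 0.085},{"yaw": 8.41,"finger_gap": 0.085},{"yaw": 8.41,"finger_gap": 0.085},{"yaw": 8.41,"finger_gap": 0.085},{"yaw": 8.41,"finger_gap": 0.085},{"yaw": 8.41,"finger_gap": 0.085},{"yaw": 8.41,"finger_gap": 0.085},{"yaw": 8.41,"finger_gap": 0.085},{"yaw": 8.41,"finger_gap": 0.085}]' | python3 nudge.py 40
cat > go.py <<'E'
import sys
from rig import env
from h import *
s=env.observe();t=np.array([float(v) for v in sys.argv[1:4]]);yaw=float(sys.argv[4])
R=s["tool_rot"];d=R.T@(t-s["position"])
cur=np.degrees(np.arctan2(R[1,1],R[0,1]))
print("t",round(s["time_s"],2),"pos",s["position"].round(4),"tool d",d.round(4),"turn",round(cur-yaw,2),"F",s["ft_force"].round(1),"w",round(s["grip_width"],4))
E
python3 go.py 0.5582 0.2063 0.15 -12.26
```

```text
time_s: 1.1
position: [0.1712, 0.5225, 0.2419]
tool_rot: [[0.218, 0.976, -0.0], [0.976, -0.218, -0.001], [-0.001, -0.0, -1.0]]
ft_force: [-0.2, -0.3, 0.2]
grip_width: 0.0849
gripper_force: 0.0
t 1.1 pos [0.1712 0.5225 0.2419] tool d [-0.2241  0.4466  0.092 ] turn -0.34 F [-0.2 -0.3  0.2] w 0.0849
```

```bash
echo '[{"tx": -0.011,"ty": 0.022,"finger_gap": 0.085},{"tx": -0.02,"ty": 0.04,"finger_gap": 0.085},{"tx": -0.022,"ty": 0.044,"finger_gap": 0.085},{"tx": -0.022,"ty": 0.044,"finger_gap": 0.085},{"tx": -0.022,"ty": 0.044,"finger_gap": 0.085},{"tx": -0.022,"ty": 0.044,"finger_gap": 0.085},{"tx": -0.022,"ty": 0.044,"finger_gap": 0.085},{"tx": -0.022,"ty": 0.044,"finger_gap": 0.085},{"tx": -0.022,"ty": 0.044,"finger_gap": 0.085},{"tx": -0.022,"ty": 0.044,"finger_gap": 0.085}]' | python3 nudge.py >/dev/null
echo '[{"tx": -0.015,"ty": 0.03,"tz": 0.02,"finger_gap": 0.085},{"tz": 0.02,"finger_gap": 0.085},{"finger_gap": 0.085}]' | python3 nudge.py 
python3 go.py 0.5582 0.2063 0.09 -12.26
```

```text
time_s: 2.4
position: [0.5574, 0.2104, 0.1992]
tool_rot: [[0.214, 0.977, -0.006], [0.977, -0.214, -0.001], [-0.002, -0.006, -1.0]]
ft_force: [0.1, 0.2, -0.3]
grip_width: 0.0849
gripper_force: 0.0
t 2.4 pos [0.5574 0.2104 0.1992] tool d [-0.0036  0.0023  0.1092] turn -0.08 F [ 0.1  0.2 -0.3] w 0.0849
```

```bash
echo '[{"tx": -0.003,"ty": 0.002,"tz": 0.03,"finger_gap": 0.085},{"tz": 0.04,"finger_gap": 0.085},{"tz": 0.04,"finger_gap": 0.085},{"tz": 0.03,"finger_gap": 0.085},{"tz": 0.02,"finger_gap": 0.085},{"tz": 0.01,"finger_gap": 0.085},{"finger_gap": 0.085},{"finger_gap": 0.085}]' | python3 nudge.py 
python3 go.py 0.5582 0.2063 0.025 -12.26
```

```text
time_s: 3.2
position: [0.56, 0.2085, 0.0337]
tool_rot: [[0.212, 0.977, 0.002], [0.977, -0.212, 0.0], [0.001, 0.002, -1.0]]
ft_force: [0.3, -1.0, 0.4]
grip_width: 0.0848
gripper_force: 0.0
t 3.2 pos [0.56   0.2085 0.0337] tool d [-0.0026 -0.0013  0.0087] turn 0.04 F [ 0.3 -1.   0.4] w 0.0848
```

Run:
```python
from rig import env
import cv2,numpy as np
a=env.get_image("top")["pixels"][...,::-1];b=env.get_image("side")["pixels"][...,::-1]
o=np.hstack([cv2.resize(a[150:270,120:240],(400,400),interpolation=2),cv2.resize(b[130:250,180:300],(400,400),interpolation=2)])
cv2.imwrite("pics/g1.png",o)
```

```text
(no output)
```

View pics/g1.png

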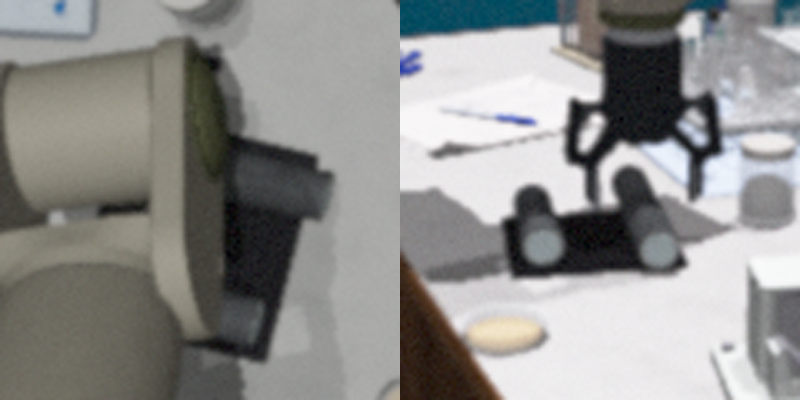

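Side view: fingers straddle the long barrel (right crop, barrel from ~(625,175) to (660,250)), with the short one clear. Lower and close.

```bash
echo '[{"tx": -0.002,"ty": -0.001,"tz": 0.005,"finger_gap": 0.085},{"tz": 0.003,"finger_gap": 0.085},{"finger_gap": 0.06},{"finger_gap": 0.03},{"finger_gap": 0.03},{"finger_gap": 0.03},{"finger_gap": 0.03},{"finger_gap": 0.03}]' | python3 nudge.py 40
python3 go.py 0.5582 0.2063 0.2 -13.88
```

```text
time_s: 4.1
position: [0.558, 0.2064, 0.0247]
tool_rot: [[0.212, 0.977, 0.0], [0.977, -0.212, 0.0], [0.0, 0.0, -1.0]]
ft_force: [-1.5, 0.3, 5.2]
grip_width: 0.0366
gripper_force: 40.4
t 4.1 pos [0.558  0.2064 0.0247] tool d [-1.000e-04  2.000e-04 -1.753e-01] turn 1.63 F [-1.5  0.3  5.2] w 0.0366
```

```bash
echo '[{"tz": -0.01,"finger_gap": 0.03},{"tz": -0.02,"finger_gap": 0.03},{"tz": -0.03,"finger_gap": 0.03},{"tz": -0.04,"yaw": 0.8,"finger_gap": 0.03},{"tz": -0.03,"yaw": 0.8,"finger_gap": 0.03},{"tz": -0.01,"finger_gap": 0.03},{"finger_gap": 0.03},{"finger_gap": 0.03}]' | python3 nudge.py
python3 - <<'E'
from h import *
m=[ 0.5278179,-0.22333933,-0.24216918]
print(w(m,[[0,-.014,0],[0,.003,0],[0,0,0]]))
E
python3 go.py 0.5245 -0.2369 0.16 -13.88
python3 - <<'E'
from rig import env
import cv2
b=env.get_image("side")["pixels"][...,::-1]
cv2.imwrite("pics/g2.png",cv2.resize(b[60:260,150:350],(600,600),interpolation=2))
E
```

```text
time_s: 4.9
position: [0.5573, 0.2062, 0.1625]
tool_rot: [[0.239, 0.971, -0.003], [0.971, -0.239, -0.001], [-0.001, -0.003, -1.0]]
ft_force: [-0.1, 0.5, -4.2]
grip_width: 0.0368
gripper_force: 41.0
[[ 0.52446057 -0.23693081  0.        ]
 [ 0.52853733 -0.22042687  0.        ]
 [ 0.5278179  -0.22333933  0.        ]]
t 4.9 pos [0.5573 0.2062 0.1625] tool d [-0.4381  0.0742  0.0029] turn 0.04 F [-0.1  0.5 -4.2] w 0.0368
```

View pics/g2.png

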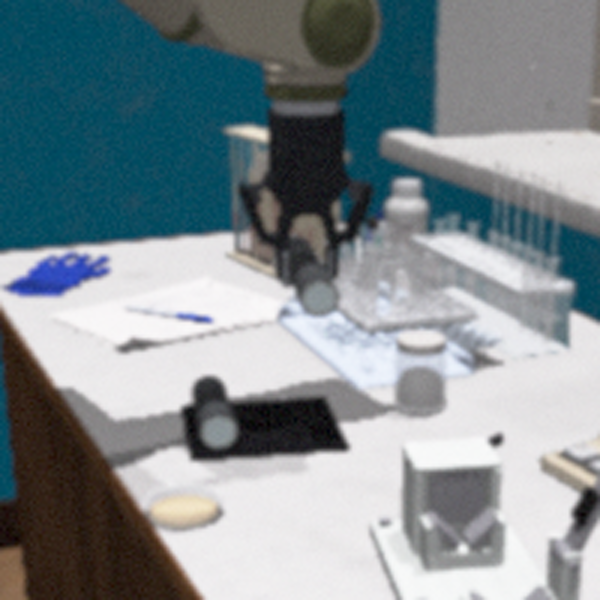

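The long barrel is held at its middle (near end at (320,297)), the short one still on the rest. Carry it over the mount.

```bash
echo '[{"tx": -0.015,"ty": 0.0025,"finger_gap": 0.03},{"tx": -0.03,"ty": 0.005,"finger_gap": 0.03},{"tx": -0.043,"ty": 0.0073,"finger_gap": 0.03},{"tx": -0.045,"ty": 0.0076,"finger_gap": 0.03},{"tx": -0.045,"ty": 0.0076,"finger_gap": 0.03},{"tx": -0.045,"ty": 0.0076,"finger_gap": 0.03},{"tx": -0.045,"ty": 0.0076,"finger_gap": 0.03},{"tx": -0.045,"ty": 0.0076,"finger_gap": 0.03},{"tx": -0.045,"ty": 0.0076,"finger_gap": 0.03},{"tx": -0.04,"ty": 0.0068,"finger_gap": 0.03}]' | python3 nudge.py >/dev/null
echo '[{"tx": -0.025,"ty": 0.005,"finger_gap": 0.03},{"tx": -0.015,"ty": 0.003,"finger_gap": 0.03},{"finger_gap": 0.03},{"finger_gap": 0.03},{"finger_gap": 0.03}]' | python3 nudge.py
python3 go.py 0.5245 -0.2369 0.16 -13.88
python3 - <<'E'
from rig import env
import cv2
b=env.get_image("side")["pixels"][...,::-1]
cv2.imwrite("pics/g3.png",cv2.resize(b[130:310,230:430],(800,720),interpolation=2)[100:700])
E
```

```text
time_s: 6.45
position: [0.5262, -0.2356, 0.1642]
tool_rot: [[0.238, 0.971, -0.0], [0.971, -0.238, 0.001], [0.0, -0.001, -1.0]]
ft_force: [-0.4, 0.5, -3.1]
grip_width: 0.0366
gripper_force: 40.9
t 6.45 pos [ 0.5262 -0.2356  0.1642] tool d [-0.0016 -0.0013  0.0042] turn 0.11 F [-0.4  0.5 -3.1] w 0.0366
```

View pics/g3.png

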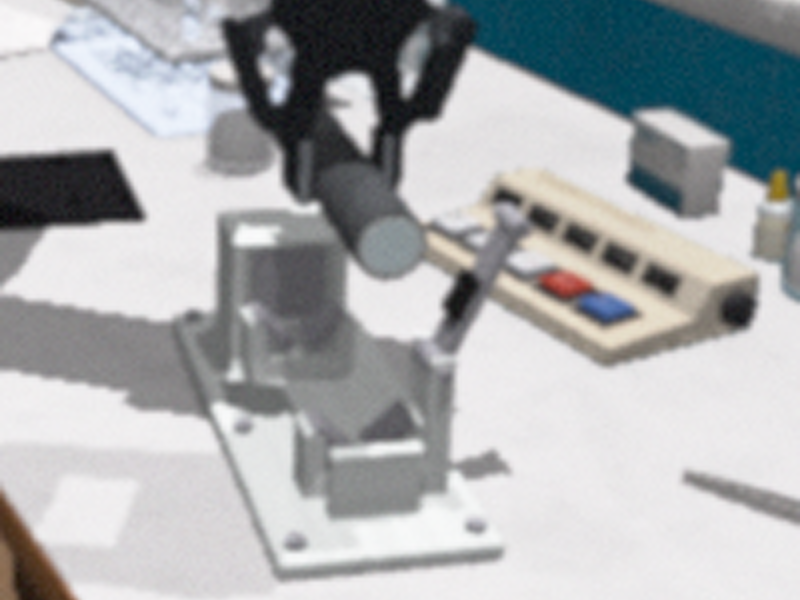

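```bash
python3 go.py 0.5245 -0.2369 0.16 -13.88
python3 - <<'E'
from h import *
m=[ 0.5278179,-0.22333933,-0.24216918]
f=lambda p:(np.array(p)+[0,100])/4+[230,130]
t=np.array([.5262,-.2356,.1665]);ax=np.array([.238,.971,0])
print("barrel end pred",proj(t-.095*ax,"side"),"obs",f((392,247)), "1cm along:",proj(t-.105*ax,"side"))
for P,u in [((-25,-105,51),(330,460)),((25,-105,51),(425,449)),((-60,-139,12),(280,565)),((60,-139,12),(501,548)),((-36,85,91),(222,222))]:
    print(P,proj(w(m,np.array(P)/1000),"side"),f(u))
E
```

```text
t 6.5 pos [ 0.5263 -0.2356  0.1643] tool d [-0.0016 -0.0014  0.0043] turn 0.12 F [-0.  -0.4 -4.1] w 0.0367
barrel end pred [[328.03691273 216.12828637]] obs [328.   216.75] 1cm along: [[329.58024024 218.11758869]]
(-25, -105, 51) [[312.1428071  268.87123092]] [312.5 270. ]
(25, -105, 51) [[335.69544177 266.79141354]] [336.25 267.25]
(-60, -139, 12) [[298.77047852 296.05749604]] [300.   296.25]
(60, -139, 12) [[356.2632421  290.36529317]] [355.25 292.  ]
(-36, 85, 91) [[287.54324484 215.49463903]] [285.5 210.5]
```

```bash
echo '[{"tx": -0.0016,"ty": -0.0014,"tz": 0.015,"finger_gap": 0.03},{"tz": 0.025,"finger_gap": 0.03},{"tz": 0.025,"finger_gap": 0.03},{"tz": 0.015,"finger_gap": 0.03},{"tz": 0.006,"finger_gap": 0.03},{"finger_gap": 0.03},{"finger_gap": 0.03}]' | python3 nudge.py
python3 go.py 0.5245 -0.2369 0.0677 -13.88
```

```text
time_s: 7.2
position: [0.5249, -0.238, 0.0792]
tool_rot: [[0.239, 0.971, 0.001], [0.971, -0.239, -0.001], [-0.001, 0.001, -1.0]]
ft_force: [0.2, -0.1, -2.8]
grip_width: 0.0368
gripper_force: 40.8
t 7.2 pos [ 0.5249 -0.238   0.0792] tool d [ 0.001  -0.0007  0.0115] turn 0.06 F [ 0.2 -0.1 -2.8] w 0.0368
```

```bash
for i in 1; do echo '[{"tx": 0.001,"ty": -0.0007,"tz": 0.005,"finger_gap": 0.03},{"tz": 0.004,"finger_gap": 0.03},{"finger_gap": 0.03},{"finger_gap": 0.03}]' | python3 nudge.py | egrep 'pos|force'; done; echo '[{"tz": 0.002,"finger_gap": 0.03},{"finger_gap": 0.03},{"finger_gap": 0.03}]' | python3 nudge.py| egrep 'pos|force'; echo '[{"tz": 0.002,"finger_gap": 0.03},{"finger_gap": 0.03},{"finger_gap": 0.03}]' | python3 nudge.py| egrep 'pos|force';echo '[{"tz": 0.002,"finger_gap": 0.03},{"finger_gap": 0.03},{"finger_gap": 0.03}]' | python3 nudge.py| egrep 'pos|force'
```

```text
position: [0.524, -0.237, 0.0693]
ft_force: [-1.4, 1.1, -2.9]
gripper_force: 40.8
position: [0.5241, -0.2371, 0.0674]
ft_force: [0.4, -0.9, -3.7]
gripper_force: 40.9
position: [0.5242, -0.2369, 0.0656]
ft_force: [-0.5, 1.9, -0.4]
gripper_force: 41.2
position: [0.524, -0.2368, 0.0633]
ft_force: [0.8, 3.9, 0.9]
gripper_force: 41.1
```

```bash
echo '[{"tz": 0.0012,"finger_gap": 0.03},{"finger_gap": 0.03},{"finger_gap": 0.03}]' | python3 nudge.py| egrep 'pos|force'; python3 go.py 0.5245 -0.2369 0.0677 -13.88;python3 - <<'E'
from rig import env
import cv2
b=env.get_image("side")["pixels"][...,::-1]
cv2.imwrite("pics/g4.png",cv2.resize(b[195:295,270:400],(780,600),interpolation=2))
E
```

```text
position: [0.5242, -0.2369, 0.0624]
ft_force: [1.2, 4.3, 4.0]
gripper_force: 41.5
t 8.8 pos [ 0.5242 -0.2369  0.0624] tool d [ 0.0001  0.0003 -0.0053] turn 0.02 F [1.2 4.3 4. ] w 0.0363
```

View pics/g4.png

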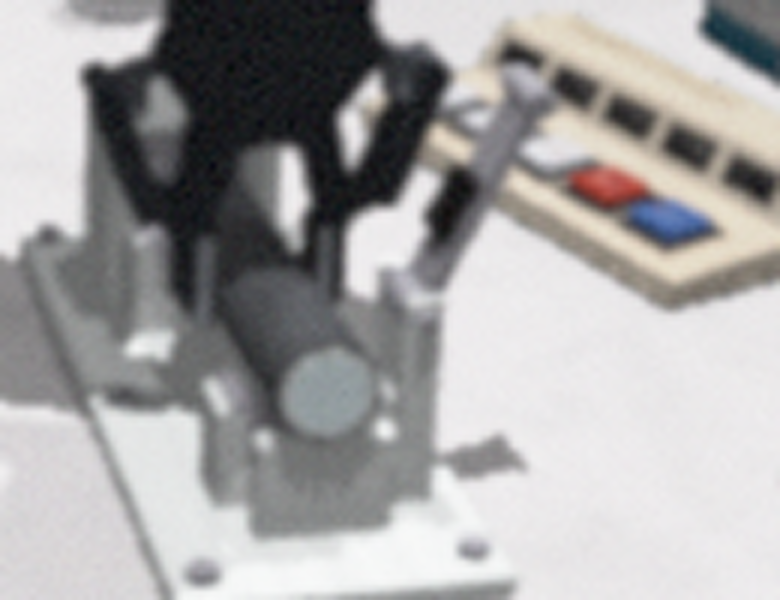

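Run:
```python
from h import *
t=np.array([.5242,-.2369,0]);ax=np.array([.239,.971,0])
for z in(.065,.068,.07,.072,.074): print(z,proj(t-.095*ax+[0,0,z],"side"))
```

```text
0.065 [[324.80518948 262.73844396]]
0.068 [[324.8801415  261.42949496]]
0.07 [[324.93021493 260.55502135]]
0.072 [[324.98037294 259.67907065]]
0.074 [[325.03061574 258.8016391 ]]
```

Barrel end at (327,392) in the crop → its axis is ~6 mm above the middle: tilted ~3.5°, as wanted. Raise 2 mm and ease towards the plate.

```bash
echo '[{"tz": -0.002,"finger_gap": 0.03},{"finger_gap": 0.03},{"tx": 0.002,"finger_gap": 0.03},{"finger_gap": 0.03}]' | python3 nudge.py| egrep 'pos|ft_force'; echo '[{"tx": 0.001,"finger_gap": 0.03},{"finger_gap": 0.03},{"finger_gap": 0.03}]' | python3 nudge.py| egrep 'pos|ft_force'; echo '[{"tx": 0.001,"finger_gap": 0.03},{"finger_gap": 0.03},{"finger_gap": 0.03}]' | python3 nudge.py| egrep 'pos|ft_force'; echo '[{"tx": 0.001,"finger_gap": 0.03},{"finger_gap": 0.03},{"finger_gap": 0.03}]' | python3 nudge.py| egrep 'pos|ft_force';echo '[{"tx": 0.001,"finger_gap": 0.03},{"finger_gap": 0.03},{"finger_gap": 0.03}]' | python3 nudge.py| egrep 'pos|ft_force'; echo '[{"tx": 0.001,"finger_gap": 0.03},{"finger_gap": 0.03},{"finger_gap": 0.03}]' | python3 nudge.py| egrep 'pos|ft_force'; python3 go.py 0.5283 -0.2213 0.0644 -13.88
```

```text
position: [0.5244, -0.2352, 0.0639]
ft_force: [0.2, -0.4, -1.5]
position: [0.5247, -0.2341, 0.0641]
ft_force: [-0.3, -1.5, -2.1]
position: [0.5249, -0.233, 0.0641]
ft_force: [0.3, -0.8, -1.9]
position: [0.5252, -0.2322, 0.0641]
ft_force: [-0.1, -0.9, -2.8]
position: [0.5253, -0.232, 0.0641]
ft_force: [-2.3, -5.8, -3.4]
position: [0.5255, -0.2312, 0.0641]
ft_force: [-2.1, -6.3, -2.5]
t 10.75 pos [ 0.5255 -0.2312  0.0641] tool d [ 0.0103  0.0004 -0.0003] turn 0.03 F [-2.1 -6.3 -2.5] w 0.0363
```

```bash
echo '[{"tx": 0.002,"finger_gap": 0.03},{"tx": 0.002,"finger_gap": 0.03},{"tx": 0.002,"finger_gap": 0.03},{"tx": 0.002,"finger_gap": 0.03},{"tx": 0.001,"finger_gap": 0.03},{"tx": 0.001,"finger_gap": 0.03},{"finger_gap": 0.03},{"finger_gap": 0.03}]' | python3 nudge.py| egrep 'pos|force'; python3 go.py 0.5283 -0.2208 0.0644 -13.88
```

```text
position: [0.5278, -0.222, 0.064]
ft_force: [-2.8, -9.3, -6.2]
gripper_force: 40.5
t 11.55 pos [ 0.5278 -0.222   0.064 ] tool d [ 0.0013  0.0002 -0.0004] turn 0.02 F [-2.8 -9.3 -6.2] w 0.0367
```

```bash
echo '[{"tx": 0.0015,"finger_gap": 0.03},{"finger_gap": 0.03},{"finger_gap": 0.03}]' | python3 nudge.py| egrep 'pos|ft_force'; echo '[{"tz": 0.002,"finger_gap": 0.03},{"finger_gap": 0.03},{"finger_gap": 0.03}]' | python3 nudge.py| egrep 'pos|ft_force'; echo '[{"tz": 0.0015,"finger_gap": 0.03},{"finger_gap": 0.03},{"finger_gap": 0.03}]' | python3 nudge.py| egrep 'pos|ft_force';  echo '[{"tz": 0.0015,"finger_gap": 0.03},{"finger_gap": 0.03},{"finger_gap": 0.03}]' | python3 nudge.py| egrep 'pos|ft_force'; python3 go.py 0.5283 -0.2208 0.0557 -13.88
```

```text
position: [0.5282, -0.2206, 0.064]
ft_force: [-2.8, -9.7, -5.2]
position: [0.5282, -0.2206, 0.0622]
ft_force: [-3.3, -9.9, -3.4]
position: [0.5283, -0.2206, 0.0609]
ft_force: [-3.4, -8.9, -1.1]
position: [0.5284, -0.2207, 0.0598]
ft_force: [-3.7, -9.4, 1.4]
t 12.75 pos [ 0.5284 -0.2207  0.0598] tool d [-0.0001 -0.0001  0.0041] turn 0.02 F [-3.7 -9.4  1.4] w 0.0368
```

```bash
echo '[{"tz": 0.001,"finger_gap": 0.03},{"finger_gap": 0.03},{"finger_gap": 0.03}]' | python3 nudge.py| egrep 'pos|ft_force'; echo '[{"tz": 0.001,"finger_gap": 0.03},{"finger_gap": 0.03},{"finger_gap": 0.03}]' | python3 nudge.py| egrep 'pos|ft_force'
python3 - <<'E'
from rig import env
import cv2
b=env.get_image("side")["pixels"][...,::-1]
cv2.imwrite("pics/g5.png",cv2.resize(b[195:295,270:400],(780,600),interpolation=2))
E
python3 go.py 0.5283 -0.2208 0.0557 -13.88
```

```text
position: [0.5286, -0.2208, 0.059]
ft_force: [-4.1, -9.3, 1.5]
position: [0.5287, -0.2209, 0.058]
ft_force: [-2.7, -9.2, 2.0]
t 13.4 pos [ 0.5288 -0.2209  0.058 ] tool d [-0.     -0.0005  0.0023] turn 0.01 F [ -3.4 -10.    1.6] w 0.0368
```

View pics/g5.png

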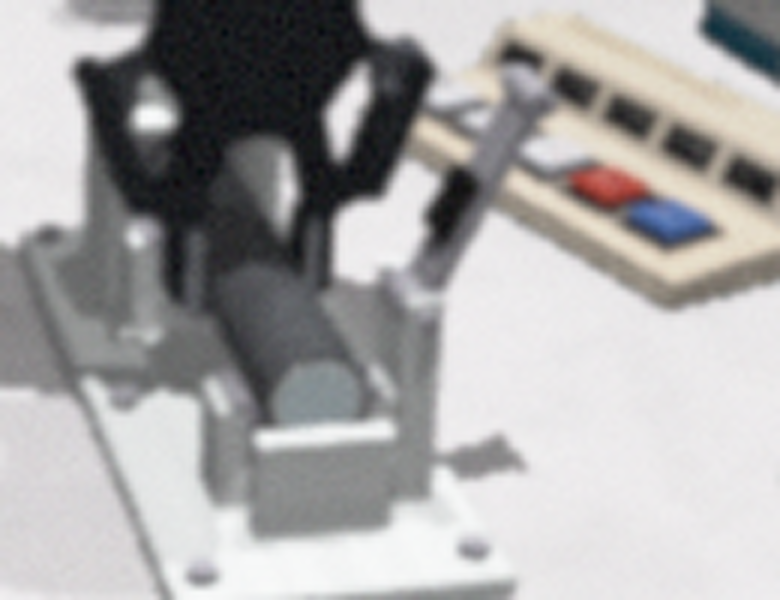

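The near end (318,392) is now behind the low wall's top edge (z≈435 row) and hidden by it: it has dropped inside. Let it down the rest and ease back.

```bash
echo '[{"tz": 0.001,"finger_gap": 0.03},{"finger_gap": 0.03},{"finger_gap": 0.03}]' | python3 nudge.py| egrep 'pos|ft_force'; echo '[{"tz": 0.0012,"finger_gap": 0.03},{"finger_gap": 0.03},{"finger_gap": 0.03}]' | python3 nudge.py| egrep 'pos|ft_force';  echo '[{"tx": -0.002,"finger_gap": 0.03},{"tx": -0.001,"finger_gap": 0.03},{"finger_gap": 0.03},{"finger_gap": 0.03}]' | python3 nudge.py| egrep 'pos|ft_force';python3 go.py 0.5278 -0.2233 0.0557 -13.88
```

```text
position: [0.529, -0.221, 0.0572]
ft_force: [-2.1, -9.2, 3.1]
position: [0.5293, -0.2211, 0.0563]
ft_force: [-1.7, -9.2, 4.6]
position: [0.5286, -0.2238, 0.0562]
ft_force: [0.0, -7.9, 3.8]
t 14.4 pos [ 0.5286 -0.2238  0.0562] tool d [ 0.0003 -0.0009  0.0005] turn 0.03 F [ 0.  -7.9  3.8] w 0.0366
```

```bash
echo '[{"tx": -0.001,"tz": 0.001,"finger_gap": 0.03},{"finger_gap": 0.03},{"finger_gap": 0.03}]' | python3 nudge.py| egrep 'pos|ft_force'; echo '[{"tz": 0.0005,"finger_gap": 0.03},{"finger_gap": 0.03},{"finger_gap": 0.03}]' | python3 nudge.py| egrep 'pos|ft_force'
```

```text
position: [0.5287, -0.2241, 0.0559]
ft_force: [-0.8, -3.8, 9.9]
position: [0.5287, -0.2241, 0.0559]
ft_force: [-2.1, -3.0, 14.4]
```

```bash
echo '[{"tz": -0.0007,"finger_gap": 0.05},{"finger_gap": 0.07},{"finger_gap": 0.07},{"finger_gap": 0.07},{"tz": -0.01,"finger_gap": 0.07},{"tz": -0.03,"finger_gap": 0.07},{"tz": -0.04,"finger_gap": 0.07},{"tz": -0.04,"finger_gap": 0.07},{"tz": -0.03,"finger_gap": 0.03},{"finger_gap": 0.0}]' | python3 nudge.py
python3 - <<'E'
from h import *
m=[ 0.5278179,-0.22333933,-0.24216918]
for q in (2.08,1.57,1.2,.8,.4,.1,0,-.02):print(q,w(m,[.038-.084*np.cos(q),-.070,.084+.084*np.sin(q)]).round(4),np.round([38-84*np.cos(q),84+84*np.sin(q)],1))
from rig import env
import cv2
b=env.get_image("side")["pixels"][...,::-1]
cv2.imwrite("pics/g6.png",cv2.resize(b[175:295,270:430],(800,600),interpolation=2))
E
python3 go.py 0.5278 -0.2233 0.2 -13.88
```

```text
time_s: 16.0
position: [0.5287, -0.2236, 0.2092]
tool_rot: [[0.239, 0.971, 0.007], [0.971, -0.239, -0.005], [-0.003, 0.008, -1.0]]
ft_force: [-0.1, 0.1, -0.0]
grip_width: 0.042
gripper_force: 0.0
2.08 [[ 0.5877 -0.3102  0.1573]] [ 78.9 157.3]
1.57 [[ 0.5479 -0.3004  0.168 ]] [ 37.9 168. ]
1.2 [[ 0.5184 -0.2931  0.1623]] [  7.6 162.3]
0.8 [[ 0.4911 -0.2864  0.1443]] [-20.5 144.3]
0.4 [[ 0.4728 -0.2819  0.1167]] [-39.4 116.7]
0.1 [[ 0.4668 -0.2804  0.0924]] [-45.6  92.4]
0 [[ 0.4664 -0.2803  0.084 ]] [-46.  84.]
-0.02 [[ 0.4664 -0.2803  0.0823]] [-46.   82.3]
t 16.05 pos [ 0.528  -0.2231  0.2065] tool d [-0.0002 -0.0001  0.0065] turn 0.03 F [-0.4 -0.3 -0.7] w 0.0347
```

View pics/g6.png

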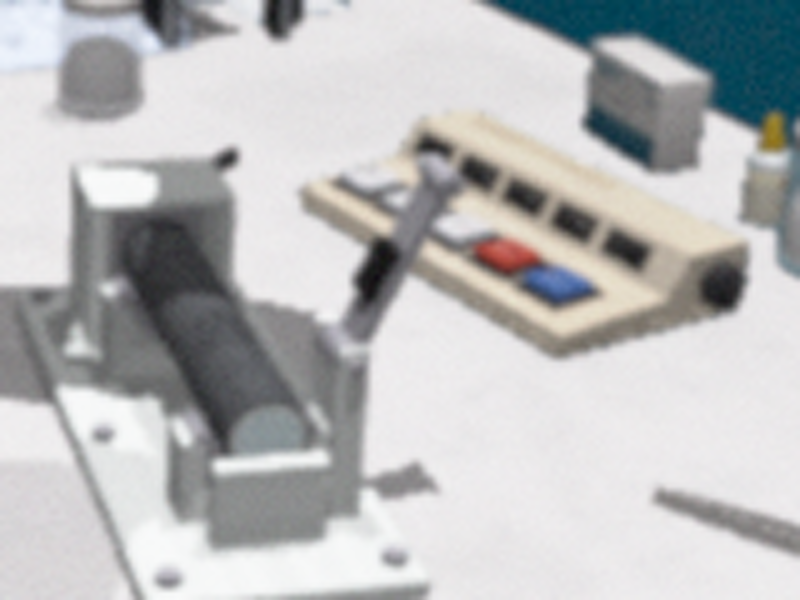

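Barrel lies level under the hood and behind the wall (near end at (266,432) in crop, ≈(323,261) px); strap tip at (438,172). Now get behind the strap with closed fingers.

```bash
echo '[{"tx": -0.012,"ty": 0.02,"finger_gap": 0},{"tx": -0.02,"ty": 0.033,"finger_gap": 0},{"tx": -0.02,"ty": 0.033,"finger_gap": 0},{"tx": -0.018,"ty": 0.029,"finger_gap": 0},{"tz": 0.01,"finger_gap": 0},{"tz": 0.02,"finger_gap": 0},{"tz": 0.02,"finger_gap": 0},{"finger_gap": 0},{"finger_gap": 0}]' | python3 nudge.py
python3 go.py 0.6226 -0.3189 0.156 -13.88
```

```text
time_s: 16.95
position: [0.622, -0.318, 0.1538]
tool_rot: [[0.239, 0.971, -0.001], [0.971, -0.239, 0.001], [0.001, -0.001, -1.0]]
ft_force: [-0.7, -0.8, 0.6]
grip_width: 0.0001
gripper_force: 0.0
t 16.95 pos [ 0.622  -0.318   0.1538] tool d [-0.0007  0.0008 -0.0022] turn 0.04 F [-0.7 -0.8  0.6] w 0.0001
```

```bash
echo '[{"tx": -0.001,"ty": -0.006,"finger_gap": 0},{"ty": -0.006,"finger_gap": 0},{"finger_gap": 0},{"finger_gap": 0}]' | python3 nudge.py| egrep 'pos|ft_force'; for i in 1 2 3 4 5; do echo '[{"ty": -0.002,"finger_gap": 0},{"ty": -0.001,"finger_gap": 0}]' | python3 nudge.py| egrep 'pos|ft_force'; done
```

```text
position: [0.6104, -0.3165, 0.1548]
ft_force: [0.4, 0.1, -0.1]
position: [0.6075, -0.3158, 0.1541]
ft_force: [-0.2, 0.8, 0.5]
position: [0.6045, -0.315, 0.1541]
ft_force: [0.1, 0.1, -0.0]
position: [0.6025, -0.3145, 0.155]
ft_force: [5.1, -0.4, 4.4]
position: [0.5997, -0.314, 0.1554]
ft_force: [4.9, -0.9, 4.3]
position: [0.5965, -0.3133, 0.1552]
ft_force: [4.4, -0.9, 4.3]
```

```bash
echo '[{"ty": -0.005,"tz": -0.0007,"finger_gap": 0},{"ty": -0.005,"tz": -0.0007,"finger_gap": 0},{"ty": -0.005,"tz": -0.0007,"finger_gap": 0},{"ty": -0.005,"tz": -0.0007,"finger_gap": 0},{"ty": -0.005,"tz": -0.0007,"finger_gap": 0},{"ty": -0.005,"tz": -0.0007,"finger_gap": 0},{"ty": -0.005,"tz": -0.0007,"finger_gap": 0}]' | python3 nudge.py| egrep 'pos|ft_force'; echo '[{"ty": -0.005,"tz": 0.0006,"finger_gap": 0},{"ty": -0.005,"tz": 0.0006,"finger_gap": 0},{"ty": -0.005,"tz": 0.0006,"finger_gap": 0},{"ty": -0.005,"tz": 0.0006,"finger_gap": 0},{"ty": -0.004,"tz": 0.0006,"finger_gap": 0},{"finger_gap": 0}]' | python3 nudge.py| egrep 'pos|ft_force'
cat > mp.py <<'E'
from rig import env
from h import *
s=env.observe();m=[ 0.5278179,-0.22333933,-0.24216918];d=s["position"][:2]-m[:2];c,sn=np.cos(m[2]),np.sin(m[2])
print("mount",np.round([1e3*(c*d[0]+sn*d[1]),1e3*(-sn*d[0]+c*d[1]),1e3*s["position"][2]],1),s["ft_force"].round(1),round(s["time_s"],2))
E
python3 mp.py
```

```text
position: [0.5611, -0.3043, 0.1584]
ft_force: [2.8, -1.3, -2.2]
position: [0.5379, -0.2987, 0.156]
ft_force: [-0.6, -0.1, -0.5]
mount [ 27.9 -70.7 156. ] [-0.6 -0.1 -0.5] 19.65
```

```bash
echo '[{"ty": -0.0045,"tz": 0.0024,"finger_gap": 0},{"ty": -0.0045,"tz": 0.0024,"finger_gap": 0},{"finger_gap": 0}]' | python3 nudge.py| egrep 'pos|ft_force'; echo '[{"ty": -0.0045,"tz": 0.0024,"finger_gap": 0},{"ty": -0.0045,"tz": 0.0024,"finger_gap": 0},{"ty": -0.0037,"tz": 0.0024,"finger_gap": 0}]' | python3 nudge.py| egrep 'pos|ft_force'; echo '[{"ty": -0.004,"tz": 0.0045,"finger_gap": 0},{"ty": -0.004,"tz": 0.005,"finger_gap": 0}]' | python3 nudge.py| egrep 'pos|ft_force'; python3 mp.py
```

```text
position: [0.5292, -0.2965, 0.1511]
ft_force: [1.0, -0.6, 0.5]
position: [0.5174, -0.2935, 0.1437]
ft_force: [3.3, -1.5, 0.6]
position: [0.5092, -0.2915, 0.1344]
ft_force: [-0.4, -0.3, 4.1]
mount [ -1.7 -70.7 134.4] [-0.4 -0.3  4.1] 20.45
```

```bash
echo '[{"ty": -0.004,"tz": 0.0045,"finger_gap": 0},{"ty": -0.004,"tz": 0.005,"finger_gap": 0},{"ty": -0.003,"tz": 0.005,"finger_gap": 0},{"ty": -0.0015,"tz": 0.004,"finger_gap": 0},{"ty": -0.001,"tz": 0.003,"finger_gap": 0},{"finger_gap": 0}]' | python3 nudge.py| egrep 'pos|ft_force'; python3 mp.py;  echo '[{"ty": -0.001,"tz": 0.003,"finger_gap": 0},{"tz": 0.002,"finger_gap": 0},{"finger_gap": 0}]' | python3 nudge.py| egrep 'ft_force';  python3 mp.py; echo '[{"tz": 0.002,"finger_gap": 0},{"finger_gap": 0}]' | python3 nudge.py| egrep 'ft_force';  python3 mp.py; echo '[{"tz": 0.002,"finger_gap": 0},{"finger_gap": 0}]' | python3 nudge.py| egrep 'ft_force';  python3 mp.py
```

```text
position: [0.4963, -0.2882, 0.1124]
ft_force: [-0.4, -0.2, 0.3]
mount [-15.1 -70.6 112.4] [-0.4 -0.2  0.3] 21.05
ft_force: [-0.7, 0.1, -0.4]
mount [-16.  -70.6 107.6] [-0.7  0.1 -0.4] 21.35
ft_force: [-0.4, 0.9, 0.6]
mount [-15.8 -70.6 105.8] [-0.4  0.9  0.6] 21.55
ft_force: [-0.6, 0.2, 1.0]
mount [-15.7 -70.7 103.8] [-0.6  0.2  1. ] 21.75
```

```bash
for i in 1; do echo '[{"tz": 0.0015,"finger_gap": 0},{"finger_gap": 0},{"finger_gap": 0}]' | python3 nudge.py>/dev/null; python3 mp.py;  echo '[{"tz": 0.001,"finger_gap": 0},{"finger_gap": 0},{"finger_gap": 0}]' | python3 nudge.py>/dev/null; python3 mp.py; echo '[{"tz": 0.001,"finger_gap": 0},{"finger_gap": 0},{"finger_gap": 0}]' | python3 nudge.py>/dev/null; python3 mp.py;  done
```

```text
mount [-15.5 -70.6 102.4] [-0.1  0.1  1.1] 22.05
mount [-15.6 -70.7 101.5] [-0.5  0.3  0.2] 22.35
mount [-15.6 -70.7 100.5] [-0.6  0.6  1. ] 22.65
```

```bash
for i in 1; do echo '[{"tz": 0.001,"finger_gap": 0},{"finger_gap": 0},{"finger_gap": 0}]' | python3 nudge.py>/dev/null; python3 mp.py;  echo '[{"tz": 0.001,"finger_gap": 0},{"finger_gap": 0},{"finger_gap": 0}]' | python3 nudge.py>/dev/null; python3 mp.py; echo '[{"tz": 0.001,"finger_gap": 0},{"finger_gap": 0},{"finger_gap": 0}]' | python3 nudge.py>/dev/null; python3 mp.py;  done
```

```text
mount [-15.6 -70.7  99.8] [-1.7  1.6  5.8] 22.95
mount [-15.6 -70.7  99.6] [-3.8  2.  11.1] 23.25
mount [-15.6 -70.7  99.4] [-6.8  4.7 18.9] 23.55
```

```bash
echo '[{"tz": -0.002,"finger_gap": 0},{"tz": -0.01,"finger_gap": 0},{"tz": -0.03,"finger_gap": 0},{"tz": -0.04,"finger_gap": 0},{"tz": -0.04,"finger_gap": 0},{"tx": 0.03,"tz": -0.01,"finger_gap": 0},{"tx": 0.04,"finger_gap": 0},{"tx": 0.04,"finger_gap": 0},{"tx": 0.03,"finger_gap": 0},{"finger_gap": 0}]' | python3 nudge.py
python3 - <<'E'
from rig import env
import cv2
from h import *
m=[ 0.5278179,-0.22333933,-0.24216918]
b=env.get_image("side")["pixels"][...,::-1]; a=cv2.imread("pics/side0.png")
cv2.imwrite("pics/side9.png",b)
for q in(-.05,0,.05,.1,.2): print(q,proj(w(m,[.038-.084*np.cos(q),-.070,.084+.084*np.sin(q)]),"side"))
print("ends",proj(w(m,[[.038-.084,-.059,.09],[.038-.084,-.081,.09],[.038-.084,-.081,.078],[0,-.095,.058],[0,-.095,.077]]),"side"))
g=cv2.cvtColor(b,cv2.COLOR_BGR2GRAY)
print(g[236:276:1,296:346:2])
E
```

```text
time_s: 24.55
position: [0.5298, -0.1491, 0.23]
tool_rot: [[0.236, 0.972, 0.001], [0.972, -0.236, 0.001], [0.001, 0.0, -1.0]]
ft_force: [-0.1, -0.1, 0.4]
grip_width: -0.0004
gripper_force: 0.0
-0.05 [[298.52710813 249.25649276]]
0 [[298.53476369 247.44877972]]
0.05 [[298.64129713 245.62700005]]
0.1 [[298.84693563 243.7958809 ]]
0.2 [[299.5550559  240.12488577]]
ends [[297.38520765 242.52035182]
 [299.87521727 247.22922582]
 [299.70417791 252.4623445 ]
 [322.75521026 262.46438277]
 [323.20865446 254.25960806]]
[[119  80  57  74  81  91  96 102 101 101  98 131 160 212 233 235 234 236
  236 237 235 235 236 236 234]
 [116  85  57  68  77  86  89 104  97 102  95 114 150 174 222 237 235 236
  238 239 238 234 236 235 236]
 [122  90  57  63  77  88  92  96 104 102  94 103 142 152 188 236 238 237
  234 237 237 232 233 236 236]
 [127  93  70  56  73  83  91  96 104 100  97 100 134 149 169 233 236 237
  224 200 210 207 228 237 235]
 [126  96  77  53  69  79  89  95 107 107 103 101 119 163 175 227 233 233
  209 171 184 192 225 237 236]
 [135 122  93  58  66  84  87  99 116 120 127 134 139 179 19
[... 2915 characters left out ...]
53 212 200 191 184 176 175 162 152 149
  146 142 134 140 137 196 236]
 [246 240 240 231 122 128 138 134 129 162 151 146 143 144 143 139 137 140
  137 143 142 143 138 204 236]
 [237 199 210 198 110 129 142 133 114 143 139 142 136 140 137 139 138 139
  138 144 143 142 142 214 234]
 [228 158 161 157 108 129 138 138 122 140 139 136 145 143 140 141 141 142
  143 137 144 138 146 220 239]
 [237 154 147 140 106 126 142 150 132 140 142 143 140 138 141 138 139 139
  136 136 140 137 144 222 241]
 [243 170 147 130 110 124 145 156 133 141 144 141 143 143 138 140 140 143
  138 140 136 141 139 221 243]
 [248 196 138 112 110 128 153 154 130 142 143 143 143 141 138 138 139 143
  141 136 136 140 140 227 245]]
```

```bash
python3 -c "
from rig import env
print(env.close_job())"
```

```text
the job is handed in; nothing more can be done
None
```

The long barrel is seated in both V rests behind the low wall, with the strap closed level and its pad on the barrel. I let go and handed the job in at about 25 s; I checked the closed strap from side-camera pixel values and contact force, and the judge's result wasn't shown.

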